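# Cap the laundry bottles again

## Task

The rinsed dosing caps have dried: put the four coloured dosing caps from the drying mat back on the laundry bottles, each mouth down over the pouring spout of the bottle of its own colour so that it sits right down on the shoulder, and leave the bottles standing upright where they are. The amber bottle still has to be filled, so leave it open and do not move it or its small black cap.

Things in the scene. Friction and masses are not known exactly. Their poses are not given: they have to be found in the camera images.
- blue_cap: Blue dosing cap: loose slip-on plastic cup, no thread, standing mouth down on the grey drying mat (3 mm thick). Round, 54 mm across at the closed top, 52 mm at the mouth, 45 mm tall, 3 mm wall, inside 41 mm deep, about 30 g. Origin: centre of its mouth (lower edge as it stands); z up to the closed end. Yaw does not matter.
- pink_cap: Pink dosing cap: loose slip-on plastic cup, no thread, standing mouth down on the grey drying mat (3 mm thick). Round, 54 mm across at the closed top, 52 mm at the mouth, 45 mm tall, 3 mm wall, inside 41 mm deep, about 30 g. Origin: centre of its mouth (lower edge as it stands); z up to the closed end. Yaw does not matter.
- green_cap: Green dosing cap: loose slip-on plastic cup, no thread, standing mouth down on the grey drying mat (3 mm thick). Round, 54 mm across at the closed top, 52 mm at the mouth, 45 mm tall, 3 mm wall, inside 41 mm deep, about 30 g. Origin: centre of its mouth (lower edge as it stands); z up to the closed end. Yaw does not matter.
- yellow_cap: Yellow dosing cap: loose slip-on plastic cup, no thread, standing mouth down on the grey drying mat (3 mm thick). Round, 54 mm across at the closed top, 52 mm at the mouth, 45 mm tall, 3 mm wall, inside 41 mm deep, about 30 g. Origin: centre of its mouth (lower edge as it stands); z up to the closed end. Yaw does not matter.
- blue_bottle: Blue laundry bottle: round straight bottle, 72 mm across; opaque, upright, loose, about 0.7 kg, tips if pushed near the top. Flat round shoulder 62 mm across, 150 mm above the base; on it a pale spout 28 mm tall, 28 mm wide, tapering to 18 mm at the tip. A seated cap's mouth rests on the shoulder, 150 mm above the base. Origin: centre of the base; z up the spout's axis.
- pink_bottle: Pink laundry bottle: round bottle with a slight waist, 72 mm across; opaque, upright, loose, about 0.7 kg, tips if pushed near the top. Flat round shoulder 62 mm across, 140 mm above the base; on it a pale spout 28 mm tall, 28 mm wide, tapering to 18 mm at the tip. A seated cap's mouth rests on the shoulder, 140 mm above the base. Origin: centre of the base; z up the spout's axis.
- green_bottle: Green laundry bottle: flattened canister, 62 x 80 mm in plan with rounded corners; opaque, upright, loose, about 0.7 kg, tips if pushed near the top. Flat round shoulder 62 mm across, 130 mm above the base; on it a pale spout 28 mm tall, 28 mm wide, tapering to 18 mm at the tip. A seated cap's mouth rests on the shoulder, 130 mm above the base. Origin: centre of the base; z up the spout's axis.
- yellow_bottle: Yellow laundry bottle: round straight bottle, 72 mm across; opaque, upright, loose, about 0.7 kg, tips if pushed near the top. Flat round shoulder 62 mm across, 145 mm above the base; on it a pale spout 28 mm tall, 28 mm wide, tapering to 18 mm at the tip. A seated cap's mouth rests on the shoulder, 145 mm above the base. Origin: centre of the base; z up the spout's axis.
- amber_bottle: The empty amber glass bottle, open, standing upright among the others: 70 mm across, 150 mm tall, narrow neck 26 mm wide. To be left where it is. Origin: centre of the base; z up.
- black_cap: The amber bottle's small black screw cap, standing mouth down on the drying mat among the dosing caps: 32 mm across, 20 mm tall. To be left where it is. Origin: centre of its underside; z up.
There are look-alikes about, which are no part of the job. Of the things shaped like the pink_cap, the pink one is meant.

How it is judged:
By the outcome, as a careful person would: the job done as asked, in the order asked, and still so for the second after the job is handed in, with the robot touching nothing.
It also fails if it takes over 99 s, if anything falls off the work surface, if the arm or the gripper's body presses on something with over 40 N, if the wrist force passes 120 N, or if a joint passes its speed limit or range.

## Robot

A 6-joint arm with a two-finger parallel gripper is mounted at the origin on the work surface. World frame = base frame: x ahead of the robot, y to its left, z up, the work surface at z = 0. Lengths are in m, angles in rad, forces in N, time in s.
With the tool pointing down it reaches from about 0.425 to 0.95 m from the base axis. Payload 3.5 kg.
Tool frame: the origin (TCP) lies at the centre of the arm's flange, where the gripper is bolted on; the fingertips stand 173 mm ahead of it and the grasp point (between the pads) lies 155 mm ahead of it; z points along the fingers, y is the line along which they close (so a half turn about z gives the same grasp; the last joint's range is limited). The gripper opens to 85 mm and grips with 20 to 120 N. Pads are 22 mm wide; open, the fingers measure 114 mm over their backs; the gripper's body (76 mm by 85 mm) begins 54 mm behind the grasp point. The pads swing forward as they close: fully open they stand 13 mm farther back than shut.
Start: joints at [-1.263, 0.286, 1.577, -0, 1.279, -0.15], TCP at [0.298, -0.605, 0.405] pointing down, gripper open.
Joint ranges: [-2.77, 2.77], [-0.9, 2.22], [0.21, 2.48], [-1.53, 4.67], [0.24, 2.81], [-2.84, 2.84]. Speed limits (rad/s): [2.79, 2.79, 3.14, 3.14, 3.14, 3.14].

## Interface

Orientations are given as a unit quaternion [w, x, y, z].
In Python, from rig import bot gives the robot as it stands.
- The arm moves only by the tool servo_tool, never from a script. Its argument "series" is a list of rows, each a list of 3 entries, a list of its own where there are three numbers: the finger opening in m, from 0 to 0.0854, then the shift along the tool's x, y, z in m, then the turn, a rotation vector about the tool's x, y, z in degrees. A call has 1 to 12 rows; each row shifts and turns the commanded pose from where the row before left it, along the tool's axes as they then stand; what a row does not reach is not made up. A row lasts 1/10 s, in which the tool goes at most 50 mm and 8.59 degrees, less where a joint would pass 70% of its speed; a pose out of reach is approached as far as the arm can. A call is refused whole if a number of a shift passes 0.05 or a number of a turn 8.59, either way. A call with a gripper value outside its range is refused whole. The fingers move at their own pace and stop on an object; the grip force is fixed at half the most. Time passes only in rows, so rows that do not move let the fingers close. It gives the time, the measured TCP pose, the force, the opening and the grip force at its end, in the units of the state.
- bot.get_state(): the state, without advancing time (a new reading comes with each control period).
- bot.camera(name): name is "scene" or "top"; returns a dict with "img" (384x512x3 uint8, blue, green, red), "depth" (384x512 float32, m along the optical axis (not along the pixel's ray), 0 where there is no reading), "fx", "fy", "cx", "cy" (pixels), "D" ([k1, k2, p1, p2, k3] as OpenCV has them; the pictures are not rectified), "extrinsics" (4x4, takes a point from camera to world coordinates). Camera axes: x right, y down, z forward; pixel columns grow to the right and rows downward; lengths in m; the calibration is good to about 2 mm. A picture is of the moment at which its call begins.
- bot.close_job(): hands the job in; it is judged then, once.
The state is a dict: "time_s": time; "joints": joint angles; "dq": joint speeds; "joint_efforts": joint torques, N m; "position": TCP position; "tcp_rot": TCP orientation; "ft_force": force on the tool from outside, world axes, zero at the start; "wrist_torque": the same for the moment, N m; "grip_width": finger opening in m; "finger_force": force on a finger pad.
Only numpy, scipy, OpenCV 4.12 (cv2) and the standard library are available. Lean on these libraries where they do the work, as an engineer would, in place of code of your own. Each camera call takes 0.05 s, during which the arm holds its last target. There are 200 camera calls.

## Working session

There is one attempt and no reset: what is moved stays moved. The work goes in short steps, Python scripts to look and compute and a tool call to move; the robot and the scene stay as the last step left them, time stands still between calls to the robot, and variables do not carry over. Pictures are saved under pics/ and viewed, at most 14 in all, crops included, and the job is handed in when it is done.

Besides the shell and the picture viewer there is one more tool, called as name(argument=value, ...), one argument or row to a line, values as JSON. servo_tool: Moves the arm, as the interface text tells. Its arguments: {"type":"object","properties":{"series":{"type":"array"}},"required":["series"]}

```bash
ls; mkdir -p pics
python3 - <<'E'
from rig import bot
import cv2,numpy as np
for n in("scene","top"):
    c=bot.camera(n); cv2.imwrite(f"pics/{n}0.png",c["img"]); np.savez(f"{n}0.npz",**c)
    print(n,c["fx"],c["cx"],c["cy"],c["D"],np.round(c["extrinsics"],3).tolist())
s=bot.get_state();print({k:np.round(v,3).tolist() for k,v in s.items()})
E
```

```text
pics
scene 356.4595721816737 249.6411910090757 189.018484816594 [-0.05045604  0.          0.          0.          0.        ] [[0.65, 0.656, -0.384, 0.788], [0.76, -0.562, 0.327, -0.236], [-0.001, -0.504, -0.864, 0.681], [0.0, 0.0, 0.0, 1.0]]
top 468.0871081759648 257.19637068467586 183.58738520336505 [-0.0187804  0.         0.         0.         0.       ] [[0.024, -0.996, 0.087, 0.406], [-0.999, -0.026, -0.021, 0.011], [0.023, -0.086, -0.996, 1.022], [0.0, 0.0, 0.0, 1.0]]
{'time_s': 0.1, 'joints': [-1.263, 0.287, 1.578, 0.0, 1.279, -0.15], 'dq': [0.0, -0.002, -0.002, 0.002, -0.0, -0.001], 'joint_efforts': [0.001, -40.73, -29.37, -0.0, 0.003, -0.0], 'position': [0.298, -0.605, 0.403], 'tcp_rot': [-0.001, 0.974, 0.227, -0.0], 'ft_force': [0.368, -0.245, -0.522], 'wrist_torque': [0.002, 0.039, -0.009], 'finger_force': 0.0, 'grip_width': 0.085}
```

View pics/scene0.png

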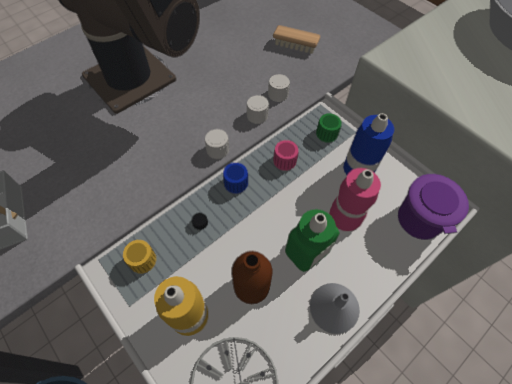

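View pics/top0.png

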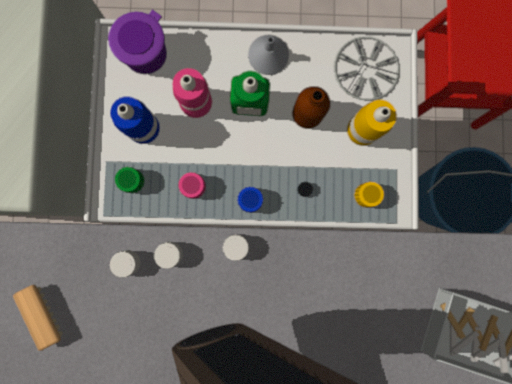

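The scene picture shows the caps on the mat and the bottles in the tray behind them. In the top picture the caps are green (128,180), pink (192,185), blue (250,199), black (305,189) and yellow (370,195). The spouts are blue (125,110), pink (187,82), green (250,84) and yellow (382,114), with the amber bottle at (320,95). The white cups and the rest are bystanders.

```bash
cat > h.py <<'E'
import cv2,numpy as np
def K(c): return np.array([[c["fx"],0,c["cx"]],[0,c["fy"],c["cy"]],[0,0,1.]])
def cloud(c):
    h,w=c["depth"].shape; v,u=np.mgrid[:h,:w]
    p=cv2.undistortPoints(np.stack([u,v],-1).reshape(-1,1,2).astype(np.float64),K(c),c["D"]).reshape(h,w,2)
    d=c["depth"].astype(float); P=np.dstack([p[...,0]*d,p[...,1]*d,d]); E=c["extrinsics"]
    W=P@E[:3,:3].T+E[:3,3]; W[d==0]=np.nan; return W
def toplane(c,px,z):
    p=cv2.undistortPoints(np.array(px,float).reshape(-1,1,2),K(c),c["D"]).reshape(-1,2)
    E=c["extrinsics"]; r=np.c_[p,np.ones(len(p))]@E[:3,:3].T; t=E[:3,3]
    return t+r*((z-t[2])/r[:,2])[:,None]
def masks(c):
    H=cv2.cvtColor(c["img"],cv2.COLOR_BGR2HSV).astype(int); h,s,v=H[...,0],H[...,1],H[...,2]
    g=(s>120)&(v>50)
    return dict(blue=g&(abs(h-118)<10),pink=g&(h>162)&(h<178)&(v>90),green=g&(abs(h-65)<14),yellow=g&(abs(h-23)<7)&(v>110))
E
cat > m.py <<'E'
from h import *
capz=None
for n in("scene","top"):
    c=dict(np.load(f"{n}0.npz"));W=cloud(c)
    print("==",n)
    for u,v in ([(230,145),(240,215),(270,213),(150,140)] if n=="top" else [(300,190),(160,220),(270,150),(240,60)]): print("floor",(u,v),np.round(W[v,u],3))
    for k,m in masks(c).items():
        N,L,S,C=cv2.connectedComponentsWithStats(m.astype(np.uint8))
        for i in range(1,N):
            if S[i,4]<150: continue
            q=W[L==i]; q=q[~np.isnan(q[:,0])]; zt=np.percentile(q[:,2],97)
            t=q[q[:,2]>zt-.006]; (cx,cy),r=cv2.minEnclosingCircle(t[:,:2].astype(np.float32))
            print(k,S[i].tolist(),"ztop",round(zt,3),"mean",np.round(t.mean(0),3),"circ",round(cx,3),round(cy,3),round(r,3))
E
python3 m.py
```

```text
== scene
floor (300, 190) [ 0.559  0.105 -0.001]
floor (160, 220) [ 0.423 -0.172  0.005]
floor (270, 150) [0.437 0.126 0.003]
floor (240, 60) [0.148 0.275 0.002]
blue [351, 115, 43, 50, 1300] ztop 0.151 mean [0.61  0.237 0.15 ] circ 0.607 0.244 0.032
blue [223, 163, 25, 30, 622] ztop 0.05 mean [0.457 0.005 0.048] circ 0.456 0.005 0.027
pink [275, 141, 23, 19, 363] ztop 0.05 mean [0.483 0.129 0.048] circ 0.483 0.131 0.027
pink [345, 168, 35, 34, 527] ztop 0.142 mean [0.671 0.127 0.14 ] circ 0.668 0.132 0.031
green [319, 114, 22, 28, 382] ztop 0.05 mean [0.492 0.261 0.048] circ 0.49 0.263 0.026
green [287, 210, 52, 61, 1570] ztop 0.132 mean [0.674 0.009 0.13 ] circ 0.672 0.013 0.031
yellow [123, 240, 33, 26, 640] ztop 0.051 mean [ 0.473 -0.247  0.049] circ 0.472 -0.247 0.027
yellow [154, 277, 50, 44, 1105] ztop 0.147 mean [ 0.62  -0.235  0.145] circ 0.618 -0.239 0.031
== top
floor (230, 145) [ 0.579  0.051 -0.   ]
floor (240, 215) [0.425 0.025 0.005]
floor (270, 213) [ 0.431 -0.04  -0.   ]
floor (150, 140) [0.582 0.224 0.018]
blue [111, 97, 42, 41, 1048] ztop 0.153 mean [0.609 0.24  0.151] circ 0.61 0.242 0.031
blue [238, 187, 25, 25, 511] ztop 0.052 mean [0.458 0.005 0.049] circ 0.458 0.005 0.026
pink [173, 68, 32, 47, 744] ztop 0.144 mean [0.671 0.129 0.141] circ 0.672 0.129 0.032
pink [179, 173, 26, 25, 510] ztop 0.052 mean [0.485 0.128 0.049] circ 0.485 0.128 0.026
green [230, 72, 39, 37, 919] ztop 0.133 mean [0.671 0.01  0.131] circ 0.674 0.011 0.031
green [115, 167, 26, 26, 503] ztop 0.052 mean [0.493 0.261 0.049] circ 0.493 0.261 0.026
yellow [354, 99, 42, 41, 955] ztop 0.148 mean [ 0.62  -0.237  0.146] circ 0.621 -0.24 0.031
yellow [354, 182, 30, 25, 606] ztop 0.052 mean [ 0.476 -0.25   0.049] circ 0.476 -0.25 0.027
```

Run:
```python
from h import *
c=dict(np.load("top0.npz"));W=cloud(c)
for n,(u,v,r) in dict(jug=(138,42,32),funnel=(268,55,24),amber=(313,106,24),rimL=(98,180,8),rimB=(200,226,6),rack=(367,68,34)).items():
    q=W[v-r:v+r,u-r:u+r].reshape(-1,3);q=q[q[:,2]>.01]
    print(n,"min",np.nanpercentile(q,2,axis=0).round(3),"max",np.nanpercentile(q,98,axis=0).round(3))
for u,v in((128,180),(192,185),(250,199),(370,195)):print("cap centre",W[v,u].round(3))
for k,(u,v,z) in dict(blue=(125,110,.178),pink=(187,82,.168),green=(250,84,.158),yellow=(382,114,.173)).items():
    q=W[v-14:v+14,u-14:u+14].reshape(-1,3);t=q[q[:,2]>z-.006];print(k,"tip",t.mean(0).round(3),len(t))
```

```text
jug min [0.728 0.195 0.015] max [0.845 0.303 0.098]
funnel min [ 0.691 -0.067  0.011] max [0.821 0.017 0.133]
amber min [ 0.62  -0.147  0.018] max [ 0.68  -0.084  0.153]
rimL min [0.477 0.346 0.011] max [0.509 0.35  0.016]
rimB min [nan nan nan] max [nan nan nan]
rack min [ 0.648 -0.317  0.01 ] max [ 0.831 -0.186  0.147]
cap centre [0.491 0.258 0.051]
cap centre [0.484 0.126 0.047]
cap centre [0.458 0.004 0.05 ]
cap centre [ 0.473 -0.247  0.05 ]
blue tip [0.609 0.241 0.178] 112
pink tip [0.671 0.129 0.168] 99
green tip [0.673 0.01  0.158] 102
yellow tip [ 0.619 -0.238  0.173] 108
  return np.nanmean(a, axis, out=out, keepdims=keepdims)
```

servo_tool(
  series=[
    [0.085,[0,0,0],[0,0,8.5]],
    [0.085,[0,0,0],[0,0,8.5]],
    [0.085,[0,0,0],[0,0,8.5]],
    [0.085,[0,0,0],[0,0,0.7]],
    [0.085,[0,0,0],[0,0,0]],
  ],
)

```text
time_s: 0.6
position: [0.2983, -0.6054, 0.4042]
tcp_rot: [-0.0, 1.0, 0.002, -0.0]
ft_force: [-0.8, -0.1, 0.5]
grip_width: 0.085
finger_force: 0.0
```

Depth confirms the heights: cap tops are at 0.048–0.05 m and the spout tips match their given heights. Moving over the yellow cap.

servo_tool(
  series=[
    [0.085,[0.0176,-0.0356,0],[0,0,0]],
    [0.085,[0.0176,-0.0356,0],[0,0,0]],
    [0.085,[0.0176,-0.0356,0],[0,0,0]],
    [0.085,[0.0176,-0.0356,0],[0,0,0]],
    [0.085,[0.0176,-0.0356,0],[0,0,0]],
    [0.085,[0.0176,-0.0356,0],[0,0,0]],
    [0.085,[0.0176,-0.0356,0],[0,0,0]],
    [0.085,[0.0176,-0.0356,0],[0,0,0]],
    [0.085,[0.0176,-0.0356,0],[0,0,0]],
    [0.085,[0.0176,-0.0356,0],[0,0,0]],
    [0.085,[0,0,0],[0,0,0]],
    [0.085,[0,0,0],[0,0,0]],
  ],
)

```text
time_s: 1.8
position: [0.4744, -0.2487, 0.4048]
tcp_rot: [0.0, 1.0, 0.002, -0.0]
ft_force: [0.7, -0.0, 0.1]
grip_width: 0.0848
finger_force: 0.0
```

servo_tool(
  series=[
    [0.085,[0,0,0.035],[0,0,0]],
    [0.085,[0,0,0.035],[0,0,0]],
    [0.085,[0,0,0.035],[0,0,0]],
    [0.085,[0,0,0.035],[0,0,0]],
    [0.085,[0,0,0.035],[0,0,0]],
    [0.085,[0,0,0.025],[0,0,0]],
    [0.085,[0,0,0.015],[0,0,0]],
    [0.085,[0,0,0.007],[0,0,0]],
    [0.085,[0,0,0],[0,0,0]],
    [0.085,[0,0,0],[0,0,0]],
  ],
)

```text
time_s: 2.8
position: [0.4747, -0.2501, 0.184]
tcp_rot: [0.001, 1.0, 0.0, 0.001]
ft_force: [0.1, -0.4, 0.7]
grip_width: 0.085
finger_force: 0.0
```

servo_tool(
  series=[
    [0.045,[0,0,0],[0,0,0]],
    [0.045,[0,0,0],[0,0,0]],
    [0.045,[0,0,0],[0,0,0]],
    [0.045,[0,0,0],[0,0,0]],
    [0.045,[0,0,0],[0,0,0]],
    [0.045,[0,0,0],[0,0,0]],
    [0.045,[0,0,0],[0,0,0]],
    [0.045,[0,0,0],[0,0,0]],
  ],
)

```text
time_s: 3.6
position: [0.475, -0.2499, 0.1845]
tcp_rot: [0.001, 1.0, 0.0, 0.001]
ft_force: [-1.1, -0.4, 6.0]
grip_width: 0.0524
finger_force: 63.0
```

servo_tool(
  series=[
    [0.045,[0,0,-0.01],[0,0,0]],
    [0.045,[0,0,-0.03],[0,0,0]],
    [0.045,[0,0,-0.03],[0,0,0]],
    [0.045,[0,0,-0.03],[0,0,0]],
    [0.045,[0,0,-0.03],[0,0,0]],
    [0.045,[0,0,-0.03],[0,0,0]],
    [0.045,[0,0,-0.03],[0,0,0]],
    [0.045,[0,0,-0.03],[0,0,0]],
    [0.045,[0,0,0],[0,0,0]],
    [0.045,[0,0,0],[0,0,0]],
  ],
)

```text
time_s: 4.6
position: [0.474, -0.2492, 0.4034]
tcp_rot: [0.001, 1.0, 0.0, 0.001]
ft_force: [0.9, -0.2, -0.6]
grip_width: 0.0524
finger_force: 62.7
```

servo_tool(
  series=[
    [0.045,[0.02,-0.002,0],[0,0,0]],
    [0.045,[0.025,-0.002,0],[0,0,0]],
    [0.045,[0.025,-0.002,0],[0,0,0]],
    [0.045,[0.025,-0.002,0],[0,0,0]],
    [0.045,[0.025,-0.002,0],[0,0,0]],
    [0.045,[0.025,-0.001,0],[0,0,0]],
    [0.045,[0,0,0],[0,0,0]],
    [0.045,[0,0,0],[0,0,0]],
  ],
)

```text
time_s: 5.4
position: [0.6189, -0.238, 0.4]
tcp_rot: [-0.001, 1.0, 0.001, -0.002]
ft_force: [1.2, 0.1, -0.2]
grip_width: 0.0524
finger_force: 62.7
```

Run:
```python
from rig import bot
from h import *
for n in("scene","top"):
    c=bot.camera(n);np.savez(f"{n}1.npz",**c)
    if n=="scene":cv2.imwrite("pics/s1.png",cv2.resize(c["img"][150:384,60:360],None,fx=2.4,fy=2.4))
s=bot.get_state();print(s["position"],s["grip_width"],s["ft_force"])
```

```text
[ 0.61841261 -0.23825317  0.40122349] 0.052390557577268515 [ 0.17959478 -0.06237548  0.3059821 ]
```

View pics/s1.png

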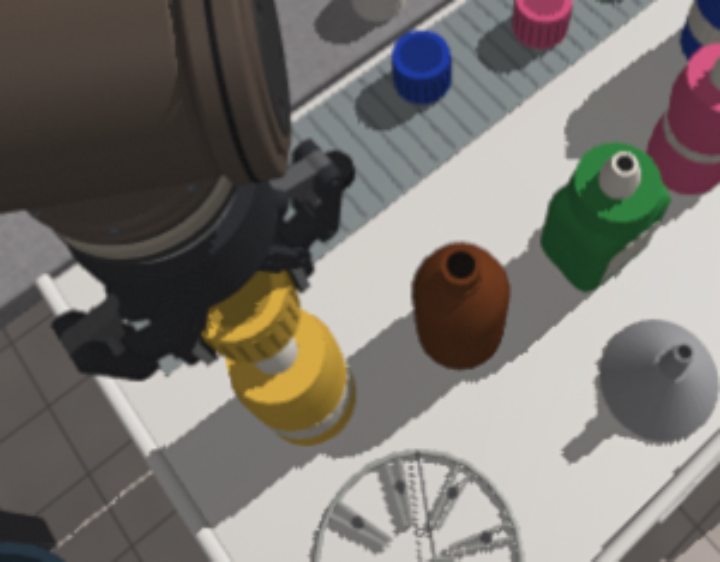

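The crop shows the yellow cap held level over the yellow spout at about (280,350). Lowering it.

servo_tool(
  series=[
    [0.045,[0,0,0.015],[0,0,0]],
    [0.045,[0,0,0.015],[0,0,0]],
    [0.045,[0,0,0.015],[0,0,0]],
    [0.045,[0,0,0.01],[0,0,0]],
    [0.045,[0,0,0.007],[0,0,0]],
    [0.045,[0,0,0.005],[0,0,0]],
    [0.045,[0,0,0.003],[0,0,0]],
    [0.045,[0,0,0.002],[0,0,0]],
    [0.045,[0,0,0.001],[0,0,0]],
    [0.045,[0,0,0],[0,0,0]],
    [0.045,[0,0,0],[0,0,0]],
  ],
)

```text
time_s: 6.6
position: [0.6192, -0.2383, 0.3302]
tcp_rot: [0.0, 1.0, 0.0, 0.0]
ft_force: [-0.3, -0.1, 0.2]
grip_width: 0.0523
finger_force: 62.7
```

servo_tool(
  series=[
    [0.045,[0,0,0.002],[0,0,0]],
    [0.045,[0,0,0.001],[0,0,0]],
    [0.045,[0,0,0],[0,0,0]],
    [0.045,[0,0,0],[0,0,0]],
  ],
)

```text
time_s: 7.0
position: [0.6192, -0.2383, 0.3267]
tcp_rot: [-0.0, 1.0, 0.0, -0.0]
ft_force: [-0.1, -0.5, -0.4]
grip_width: 0.0524
finger_force: 62.8
```

servo_tool(
  series=[
    [0.045,[0,0,0.001],[0,0,0]],
    [0.045,[0,0,0],[0,0,0]],
    [0.045,[0,0,0],[0,0,0]],
  ],
)

```text
time_s: 7.3
position: [0.6193, -0.2383, 0.3266]
tcp_rot: [0.0, 1.0, 0.0, 0.0]
ft_force: [-2.3, 1.8, 4.6]
grip_width: 0.0522
finger_force: 63.1
```

Contact at the expected height. Releasing, rising, then moving to the blue cap.

servo_tool(
  series=[
    [0.06,[0,0,0],[0,0,0]],
    [0.075,[0,0,0],[0,0,0]],
    [0.08,[0,0,0],[0,0,0]],
    [0.08,[0,0,0],[0,0,0]],
    [0.08,[0,0,0],[0,0,0]],
    [0.08,[0,0,-0.01],[0,0,0]],
    [0.08,[0,0,-0.02],[0,0,0]],
    [0.08,[0,0,-0.03],[0,0,0]],
    [0.08,[0,0,-0.018],[0,0,0]],
    [0.08,[0,0,0],[0,0,0]],
    [0.08,[0,0,0],[0,0,0]],
  ],
)

```text
time_s: 8.4
position: [0.6191, -0.2383, 0.4042]
tcp_rot: [0.0, 1.0, 0.0, 0.0]
ft_force: [-0.3, 0.1, -1.2]
grip_width: 0.0805
finger_force: 0.0
```

servo_tool(
  series=[
    [0.08,[-0.0162,-0.0243,0],[0,0,0]],
    [0.08,[-0.0162,-0.0243,0],[0,0,0]],
    [0.08,[-0.0162,-0.0243,0],[0,0,0]],
    [0.08,[-0.0162,-0.0243,0],[0,0,0]],
    [0.08,[-0.0162,-0.0243,0],[0,0,0]],
    [0.08,[-0.0162,-0.0243,0],[0,0,0]],
    [0.08,[-0.0162,-0.0243,0],[0,0,0]],
    [0.08,[-0.0162,-0.0243,0],[0,0,0]],
    [0.08,[-0.0162,-0.0243,0],[0,0,0]],
    [0.08,[-0.0162,-0.0243,0],[0,0,0]],
    [0.08,[0,0,0],[0,0,0]],
    [0.08,[0,0,0],[0,0,0]],
  ],
)

```text
time_s: 9.6
position: [0.4567, 0.0049, 0.4025]
tcp_rot: [-0.0, 1.0, 0.001, -0.001]
ft_force: [0.1, -0.7, -0.5]
grip_width: 0.0798
finger_force: 0.0
```

```bash
python3 - <<'E'
from rig import bot
from h import *
for n in("scene","top"):
    c=bot.camera(n);np.savez(f"{n}0.npz",**c)
    if n=="scene":cv2.imwrite("pics/s2.png",c["img"])
print(bot.get_state()["position"])
E
python3 m.py | grep -v floor
```

```text
[0.4573252  0.00411135 0.40307917]
== scene
blue [351, 115, 43, 50, 1301] ztop 0.151 mean [0.61  0.237 0.15 ] circ 0.607 0.244 0.032
blue [223, 163, 25, 30, 623] ztop 0.05 mean [0.457 0.006 0.048] circ 0.456 0.006 0.027
pink [275, 141, 23, 19, 367] ztop 0.05 mean [0.483 0.129 0.048] circ 0.483 0.131 0.026
pink [345, 168, 35, 35, 551] ztop 0.142 mean [0.67  0.126 0.14 ] circ 0.668 0.131 0.031
green [319, 114, 22, 28, 426] ztop 0.051 mean [0.492 0.261 0.048] circ 0.491 0.263 0.026
green [286, 210, 53, 61, 1615] ztop 0.132 mean [0.674 0.009 0.13 ] circ 0.671 0.013 0.031
yellow [151, 270, 53, 51, 1609] ztop 0.192 mean [ 0.618 -0.237  0.19 ] circ 0.617 -0.237 0.027
== top
blue [111, 97, 42, 41, 1044] ztop 0.153 mean [0.609 0.241 0.151] circ 0.61 0.242 0.031
pink [173, 68, 38, 49, 1074] ztop 0.143 mean [0.671 0.129 0.141] circ 0.672 0.129 0.031
pink [179, 173, 22, 25, 421] ztop 0.052 mean [0.486 0.131 0.05 ] circ 0.469 0.106 0.053
green [230, 72, 39, 43, 1027] ztop 0.133 mean [0.672 0.01  0.131] circ 0.674 0.011 0.031
green [115, 167, 29, 26, 538] ztop 0.052 mean [0.493 0.261 0.049] circ 0.493 0.261 0.026
yellow [354, 96, 47, 44, 1353] ztop 0.194 mean [ 0.619 -0.238  0.191] circ 0.62 -0.238 0.026
yellow [17, 290, 29, 56, 321] ztop 0.041 mean [0.212 0.449 0.038] circ 0.202 0.446 0.06
```

View pics/s2.png

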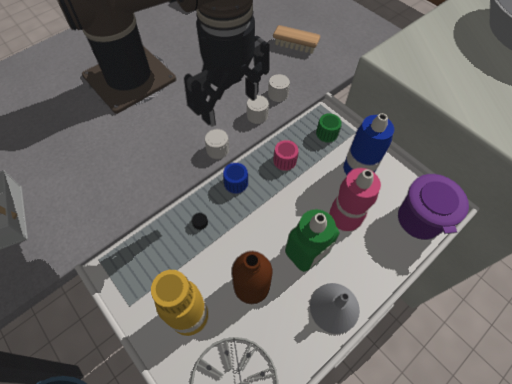

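Yellow is seated: its top is at z 0.190, on axis, and the rest is unmoved. Next the blue cap, at about (236,178).

servo_tool(
  series=[
    [0.08,[0,0,0.035],[0,0,0]],
    [0.08,[0,0,0.035],[0,0,0]],
    [0.08,[0,0,0.035],[0,0,0]],
    [0.08,[0,0,0.035],[0,0,0]],
    [0.08,[0,0,0.035],[0,0,0]],
    [0.08,[0,0,0.025],[0,0,0]],
    [0.08,[0,0,0.013],[0,0,0]],
    [0.08,[0,0,0.007],[0,0,0]],
    [0.08,[0,0,0],[0,0,0]],
    [0.08,[0,0,0],[0,0,0]],
  ],
)

```text
time_s: 10.7
position: [0.4579, 0.0043, 0.1848]
tcp_rot: [0.0, 1.0, 0.0, 0.001]
ft_force: [-0.3, 0.4, 0.3]
grip_width: 0.0803
finger_force: 0.0
```

servo_tool(
  series=[
    [0.045,[0,0,0],[0,0,0]],
    [0.045,[0,0,0],[0,0,0]],
    [0.045,[0,0,0],[0,0,0]],
    [0.045,[0,0,0],[0,0,0]],
    [0.045,[0,0,0],[0,0,0]],
    [0.045,[0,0,0],[0,0,0]],
    [0.045,[0,0,0],[0,0,0]],
  ],
)

```text
time_s: 11.4
position: [0.4579, 0.0045, 0.1853]
tcp_rot: [0.0, 1.0, 0.0, 0.001]
ft_force: [-1.6, 0.1, 6.1]
grip_width: 0.0513
finger_force: 62.8
```

servo_tool(
  series=[
    [0.045,[0,0,-0.01],[0,0,0]],
    [0.045,[0,0,-0.03],[0,0,0]],
    [0.045,[0,0,-0.03],[0,0,0]],
    [0.045,[0,0,-0.03],[0,0,0]],
    [0.045,[0,0,-0.03],[0,0,0]],
    [0.045,[0,0,-0.03],[0,0,0]],
    [0.045,[0,0,-0.03],[0,0,0]],
    [0.045,[0,0,-0.03],[0,0,0]],
    [0.045,[0,0,0],[0,0,0]],
    [0.045,[0,0,0],[0,0,0]],
  ],
)

```text
time_s: 12.4
position: [0.4567, 0.0047, 0.4043]
tcp_rot: [0.0, 1.0, 0.0, 0.001]
ft_force: [0.3, 0.3, -1.2]
grip_width: 0.0512
finger_force: 62.4
```

servo_tool(
  series=[
    [0.045,[0.019,-0.0297,0],[0,0,0]],
    [0.045,[0.019,-0.0297,0],[0,0,0]],
    [0.045,[0.019,-0.0297,0],[0,0,0]],
    [0.045,[0.019,-0.0297,0],[0,0,0]],
    [0.045,[0.019,-0.0297,0],[0,0,0]],
    [0.045,[0.019,-0.0297,0],[0,0,0]],
    [0.045,[0.019,-0.0297,0],[0,0,0]],
    [0.045,[0.019,-0.0297,0],[0,0,0]],
    [0.045,[0,0,0],[0,0,0]],
    [0.045,[0,0,0],[0,0,0]],
  ],
)

```text
time_s: 13.4
position: [0.6085, 0.2426, 0.4009]
tcp_rot: [0.001, 1.0, 0.001, -0.002]
ft_force: [-0.3, -0.1, -0.2]
grip_width: 0.0511
finger_force: 62.6
```

Run:
```python
from rig import bot
from h import *
c=bot.camera("scene");cv2.imwrite("pics/s3.png",cv2.resize(c["img"][40:240,220:480],None,fx=2.5,fy=2.5))
print(bot.get_state()["position"])
```

```text
[0.60837185 0.24197793 0.40150463]
```

View pics/s3.png

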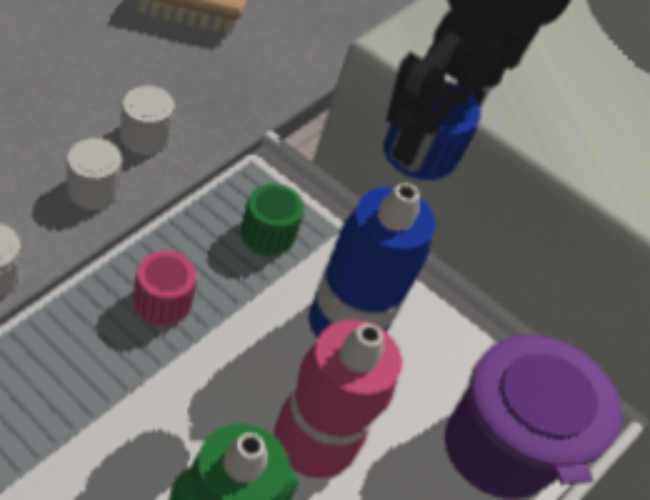

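The crop shows the blue cap at (430,140), in line with the blue bottle's axis above its spout tip (405,192). Lowering it.

servo_tool(
  series=[
    [0.045,[0,0,0.015],[0,0,0]],
    [0.045,[0,0,0.015],[0,0,0]],
    [0.045,[0,0,0.015],[0,0,0]],
    [0.045,[0,0,0.01],[0,0,0]],
    [0.045,[0,0,0.006],[0,0,0]],
    [0.045,[0,0,0.004],[0,0,0]],
    [0.045,[0,0,0.002],[0,0,0]],
    [0.045,[0,0,0.001],[0,0,0]],
    [0.045,[0,0,0],[0,0,0]],
    [0.045,[0,0,0],[0,0,0]],
  ],
)

```text
time_s: 14.45
position: [0.6091, 0.2424, 0.3364]
tcp_rot: [-0.0, 1.0, 0.0, 0.001]
ft_force: [0.4, 0.1, -0.1]
grip_width: 0.0512
finger_force: 62.6
```

servo_tool(
  series=[
    [0.045,[0,0,0.001],[0,0,0]],
    [0.045,[0,0,0],[0,0,0]],
    [0.045,[0,0,0],[0,0,0]],
  ],
)

```text
time_s: 14.75
position: [0.6089, 0.2423, 0.3348]
tcp_rot: [-0.0, 1.0, 0.0, 0.0]
ft_force: [-0.2, -0.2, 0.2]
grip_width: 0.0514
finger_force: 62.6
```

servo_tool(
  series=[
    [0.045,[0,0,0.0015],[0,0,0]],
    [0.045,[0,0,0.001],[0,0,0]],
    [0.045,[0,0,0],[0,0,0]],
    [0.045,[0,0,0],[0,0,0]],
  ],
)

```text
time_s: 15.15
position: [0.6089, 0.2423, 0.3324]
tcp_rot: [-0.0, 1.0, 0.0, 0.0]
ft_force: [-0.9, -0.4, 1.3]
grip_width: 0.0511
finger_force: 62.8
```

servo_tool(
  series=[
    [0.045,[0,0,0.0007],[0,0,0]],
    [0.045,[0,0,0],[0,0,0]],
    [0.045,[0,0,0],[0,0,0]],
  ],
)

```text
time_s: 15.45
position: [0.609, 0.2423, 0.3324]
tcp_rot: [-0.0, 1.0, 0.0, 0.0]
ft_force: [-1.7, -0.6, 5.6]
grip_width: 0.0514
finger_force: 63.0
```

servo_tool(
  series=[
    [0.06,[0,0,0],[0,0,0]],
    [0.075,[0,0,0],[0,0,0]],
    [0.08,[0,0,0],[0,0,0]],
    [0.08,[0,0,0],[0,0,0]],
    [0.08,[0,0,0],[0,0,0]],
    [0.08,[0,0,-0.01],[0,0,0]],
    [0.08,[0,0,-0.02],[0,0,0]],
    [0.08,[0,0,-0.03],[0,0,0]],
    [0.08,[0,0,-0.012],[0,0,0]],
    [0.08,[0,0,0],[0,0,0]],
    [0.08,[0,0,0],[0,0,0]],
  ],
)

```text
time_s: 16.55
position: [0.6087, 0.2423, 0.4031]
tcp_rot: [0.0, 1.0, 0.0, -0.0]
ft_force: [-0.7, -0.3, -0.5]
grip_width: 0.08
finger_force: 0.0
```

servo_tool(
  series=[
    [0.08,[-0.025,0.0226,0],[0,0,0]],
    [0.08,[-0.025,0.0226,0],[0,0,0]],
    [0.08,[-0.025,0.0226,0],[0,0,0]],
    [0.08,[-0.025,0.0226,0],[0,0,0]],
    [0.08,[-0.025,0.0226,0],[0,0,0]],
    [0.08,[0,0,0],[0,0,0]],
    [0.08,[0,0,0],[0,0,0]],
  ],
)

```text
time_s: 17.25
position: [0.4834, 0.1289, 0.4021]
tcp_rot: [-0.0, 1.0, -0.0, -0.001]
ft_force: [-0.0, 0.1, 1.1]
grip_width: 0.0796
finger_force: 0.0
```

```bash
python3 - <<'E'
from rig import bot
from h import *
for n in("scene","top"):
    c=bot.camera(n);np.savez(f"{n}0.npz",**c)
print(bot.get_state()["position"])
E
python3 m.py | grep -v floor
```

```text
[0.48433147 0.12949606 0.40290498]
== scene
blue [351, 100, 48, 65, 1959] ztop 0.197 mean [0.607 0.24  0.196] circ 0.605 0.242 0.027
pink [275, 141, 23, 19, 366] ztop 0.05 mean [0.483 0.129 0.048] circ 0.482 0.129 0.026
pink [345, 168, 35, 35, 545] ztop 0.141 mean [0.671 0.126 0.14 ] circ 0.669 0.132 0.031
green [319, 114, 22, 28, 412] ztop 0.05 mean [0.492 0.261 0.048] circ 0.49 0.262 0.027
green [286, 210, 53, 61, 1618] ztop 0.132 mean [0.674 0.009 0.13 ] circ 0.672 0.012 0.031
yellow [151, 270, 53, 51, 1601] ztop 0.192 mean [ 0.618 -0.237  0.19 ] circ 0.617 -0.237 0.027
== top
blue [107, 94, 46, 28, 903] ztop 0.199 mean [0.606 0.238 0.203] circ 0.573 0.199 0.081
pink [173, 68, 38, 49, 1075] ztop 0.143 mean [0.67  0.129 0.141] circ 0.672 0.13 0.032
green [230, 72, 39, 43, 1027] ztop 0.133 mean [0.671 0.01  0.131] circ 0.674 0.011 0.031
green [119, 184, 24, 8, 162] ztop 0.478 mean [0.448 0.154 0.479] circ 0.448 0.154 0.004
yellow [354, 96, 47, 44, 1398] ztop 0.193 mean [ 0.619 -0.239  0.191] circ 0.62 -0.238 0.026
yellow [27, 294, 27, 54, 289] ztop 0.041 mean [0.185 0.427 0.038] circ 0.198 0.434 0.054
```

Blue is seated at z 0.195. Pink next: grip, lift, and carry to (0.671, 0.129).

servo_tool(
  series=[
    [0.08,[0,0,0.035],[0,0,0]],
    [0.08,[0,0,0.035],[0,0,0]],
    [0.08,[0,0,0.035],[0,0,0]],
    [0.08,[0,0,0.035],[0,0,0]],
    [0.08,[0,0,0.035],[0,0,0]],
    [0.08,[0,0,0.025],[0,0,0]],
    [0.08,[0,0,0.012],[0,0,0]],
    [0.08,[0,0,0.007],[0,0,0]],
    [0.08,[0,0,0],[0,0,0]],
    [0.08,[0,0,0],[0,0,0]],
  ],
)

```text
time_s: 18.35
position: [0.4848, 0.1294, 0.1857]
tcp_rot: [-0.0, 1.0, 0.0, 0.001]
ft_force: [-0.5, 0.0, 0.2]
grip_width: 0.0799
finger_force: 0.0
```

servo_tool(
  series=[
    [0.045,[0,0,0],[0,0,0]],
    [0.045,[0,0,0],[0,0,0]],
    [0.045,[0,0,0],[0,0,0]],
    [0.045,[0,0,0],[0,0,0]],
    [0.045,[0,0,0],[0,0,0]],
    [0.045,[0,0,0],[0,0,0]],
    [0.045,[0,0,0],[0,0,0]],
  ],
)

```text
time_s: 19.05
position: [0.4849, 0.1293, 0.1864]
tcp_rot: [-0.0, 1.0, 0.0, 0.002]
ft_force: [-0.6, 0.5, 4.9]
grip_width: 0.0517
finger_force: 62.9
```

servo_tool(
  series=[
    [0.045,[0,0,-0.01],[0,0,0]],
    [0.045,[0,0,-0.03],[0,0,0]],
    [0.045,[0,0,-0.03],[0,0,0]],
    [0.045,[0,0,-0.03],[0,0,0]],
    [0.045,[0,0,-0.03],[0,0,0]],
    [0.045,[0,0,-0.03],[0,0,0]],
    [0.045,[0,0,-0.03],[0,0,0]],
    [0.045,[0,0,-0.03],[0,0,0]],
    [0.045,[0,0,0],[0,0,0]],
    [0.045,[0,0,0],[0,0,0]],
  ],
)

```text
time_s: 20.05
position: [0.4837, 0.1292, 0.4053]
tcp_rot: [-0.0, 1.0, 0.0, 0.001]
ft_force: [-0.4, -0.7, -0.8]
grip_width: 0.0524
finger_force: 62.7
```

servo_tool(
  series=[
    [0.045,[0.0265,0,0],[0,0,0]],
    [0.045,[0.0265,0,0],[0,0,0]],
    [0.045,[0.0265,0,0],[0,0,0]],
    [0.045,[0.0265,0,0],[0,0,0]],
    [0.045,[0.0265,0,0],[0,0,0]],
    [0.045,[0.0265,0,0],[0,0,0]],
    [0.045,[0.0265,0,0],[0,0,0]],
    [0.045,[0,0,0],[0,0,0]],
    [0.045,[0,0,0],[0,0,0]],
  ],
)

```text
time_s: 20.95
position: [0.6692, 0.1292, 0.4017]
tcp_rot: [0.0, 1.0, 0.0, -0.002]
ft_force: [-0.0, 0.1, -1.5]
grip_width: 0.0519
finger_force: 62.7
```

servo_tool(
  series=[
    [0.045,[0.001,0,0.015],[0,0,0]],
    [0.045,[0,0,0.015],[0,0,0]],
    [0.045,[0,0,0.015],[0,0,0]],
    [0.045,[0,0,0.015],[0,0,0]],
    [0.045,[0,0,0.008],[0,0,0]],
    [0.045,[0,0,0.005],[0,0,0]],
    [0.045,[0,0,0.002],[0,0,0]],
    [0.045,[0,0,0.001],[0,0,0]],
    [0.045,[0,0,0],[0,0,0]],
    [0.045,[0,0,0],[0,0,0]],
  ],
)

```text
time_s: 21.95
position: [0.6707, 0.1293, 0.3293]
tcp_rot: [-0.0, 1.0, 0.0, 0.001]
ft_force: [-0.3, 0.4, -0.4]
grip_width: 0.0518
finger_force: 62.7
```

servo_tool(
  series=[
    [0.045,[0,0,0.001],[0,0,0]],
    [0.045,[0,0,0.001],[0,0,0]],
    [0.045,[0,0,0],[0,0,0]],
    [0.045,[0,0,0],[0,0,0]],
  ],
)

```text
time_s: 22.35
position: [0.6704, 0.1293, 0.3265]
tcp_rot: [0.0, 1.0, 0.0, -0.0]
ft_force: [0.2, -0.8, 0.1]
grip_width: 0.052
finger_force: 62.7
```

servo_tool(
  series=[
    [0.045,[0,0,0.001],[0,0,0]],
    [0.045,[0,0,0.001],[0,0,0]],
    [0.045,[0,0,0.0005],[0,0,0]],
    [0.045,[0,0,0],[0,0,0]],
    [0.045,[0,0,0],[0,0,0]],
  ],
)

```text
time_s: 22.85
position: [0.6705, 0.1293, 0.324]
tcp_rot: [-0.0, 1.0, 0.0, -0.0]
ft_force: [0.6, -0.1, -1.0]
grip_width: 0.052
finger_force: 62.7
```

servo_tool(
  series=[
    [0.045,[0,0,0.001],[0,0,0]],
    [0.045,[0,0,0.0003],[0,0,0]],
    [0.045,[0,0,0],[0,0,0]],
    [0.045,[0,0,0],[0,0,0]],
  ],
)

```text
time_s: 23.25
position: [0.6706, 0.1293, 0.3235]
tcp_rot: [0.0, 1.0, 0.0, 0.0]
ft_force: [-1.9, -0.5, 3.3]
grip_width: 0.0519
finger_force: 63.0
```

servo_tool(
  series=[
    [0.06,[0,0,0],[0,0,0]],
    [0.075,[0,0,0],[0,0,0]],
    [0.08,[0,0,0],[0,0,0]],
    [0.08,[0,0,0],[0,0,0]],
    [0.08,[0,0,0],[0,0,0]],
    [0.08,[0,0,-0.01],[0,0,0]],
    [0.08,[0,0,-0.02],[0,0,0]],
    [0.08,[0,0,-0.03],[0,0,0]],
    [0.08,[0,0,-0.02],[0,0,0]],
    [0.08,[0,0,0],[0,0,0]],
    [0.08,[0,0,0],[0,0,0]],
  ],
)

```text
time_s: 24.35
position: [0.6704, 0.1293, 0.4033]
tcp_rot: [-0.0, 1.0, 0.0, 0.001]
ft_force: [-0.6, -0.3, -0.2]
grip_width: 0.08
finger_force: 0.0
```

servo_tool(
  series=[
    [0.08,[-0.0224,-0.0165,0],[0,0,0]],
    [0.08,[-0.0224,-0.0165,0],[0,0,0]],
    [0.08,[-0.0224,-0.0165,0],[0,0,0]],
    [0.08,[-0.0224,-0.0165,0],[0,0,0]],
    [0.08,[-0.0224,-0.0165,0],[0,0,0]],
    [0.08,[-0.0224,-0.0165,0],[0,0,0]],
    [0.08,[-0.0224,-0.0165,0],[0,0,0]],
    [0.08,[-0.0224,-0.0165,0],[0,0,0]],
    [0.08,[0,0,0],[0,0,0]],
    [0.08,[0,0,0],[0,0,0]],
  ],
)

```text
time_s: 25.35
position: [0.4907, 0.2614, 0.4012]
tcp_rot: [0.001, 1.0, 0.001, -0.001]
ft_force: [-0.0, -0.1, 0.5]
grip_width: 0.08
finger_force: 0.0
```

```bash
python3 - <<'E'
from rig import bot
from h import *
for n in("scene","top"):
    c=bot.camera(n);np.savez(f"{n}0.npz",**c)
print(bot.get_state()["position"])
E
python3 m.py | grep -v floor
```

```text
[0.49165126 0.26080068 0.40186977]
== scene
blue [351, 100, 48, 60, 1800] ztop 0.197 mean [0.607 0.24  0.196] circ 0.605 0.243 0.027
pink [354, 156, 31, 27, 641] ztop 0.187 mean [0.668 0.129 0.185] circ 0.668 0.13 0.027
pink [347, 182, 33, 22, 164] ztop 0.152 mean [0.694 0.13  0.155] circ 0.694 0.129 0.006
green [319, 114, 22, 28, 423] ztop 0.05 mean [0.492 0.261 0.048] circ 0.49 0.263 0.026
green [286, 210, 53, 61, 1625] ztop 0.132 mean [0.674 0.009 0.13 ] circ 0.672 0.012 0.031
yellow [151, 270, 53, 51, 1608] ztop 0.192 mean [ 0.618 -0.237  0.19 ] circ 0.617 -0.237 0.026
== top
blue [107, 94, 46, 44, 1403] ztop 0.198 mean [0.608 0.24  0.196] circ 0.609 0.24 0.026
pink [172, 64, 39, 53, 1294] ztop 0.189 mean [0.67  0.128 0.186] circ 0.671 0.127 0.026
green [231, 72, 38, 43, 1013] ztop 0.133 mean [0.672 0.01  0.131] circ 0.674 0.011 0.031
green [115, 169, 29, 23, 444] ztop 0.2 mean [0.483 0.201 0.283] circ 0.484 0.203 0.016
yellow [354, 96, 47, 44, 1344] ztop 0.194 mean [ 0.62  -0.238  0.191] circ 0.62 -0.239 0.026
yellow [479, 317, 20, 33, 250] ztop 0.07 mean [ 0.178 -0.478  0.066] circ 0.18 -0.479 0.017
```

Pink is seated at z 0.185. Last one is green.

servo_tool(
  series=[
    [0.08,[0,0,0.035],[0,0,0]],
    [0.08,[0,0,0.035],[0,0,0]],
    [0.08,[0,0,0.035],[0,0,0]],
    [0.08,[0,0,0.035],[0,0,0]],
    [0.08,[0,0,0.035],[0,0,0]],
    [0.08,[0,0,0.025],[0,0,0]],
    [0.08,[0,0,0.012],[0,0,0]],
    [0.08,[0,0,0.006],[0,0,0]],
    [0.08,[0,0,0],[0,0,0]],
    [0.08,[0,0,0],[0,0,0]],
  ],
)

```text
time_s: 26.45
position: [0.4921, 0.2614, 0.1861]
tcp_rot: [-0.0, 1.0, 0.0, 0.001]
ft_force: [0.1, 0.4, -0.2]
grip_width: 0.0799
finger_force: 0.0
```

servo_tool(
  series=[
    [0.045,[0,0,0],[0,0,0]],
    [0.045,[0,0,0],[0,0,0]],
    [0.045,[0,0,0],[0,0,0]],
    [0.045,[0,0,0],[0,0,0]],
    [0.045,[0,0,0],[0,0,0]],
    [0.045,[0,0,0],[0,0,0]],
    [0.045,[0,0,0],[0,0,0]],
  ],
)

```text
time_s: 27.15
position: [0.4921, 0.2616, 0.1865]
tcp_rot: [-0.001, 1.0, 0.0, 0.002]
ft_force: [-0.1, -0.2, 6.0]
grip_width: 0.0508
finger_force: 62.8
```

servo_tool(
  series=[
    [0.045,[0,0,-0.01],[0,0,0]],
    [0.045,[0,0,-0.03],[0,0,0]],
    [0.045,[0,0,-0.03],[0,0,0]],
    [0.045,[0,0,-0.03],[0,0,0]],
    [0.045,[0,0,-0.03],[0,0,0]],
    [0.045,[0,0,-0.03],[0,0,0]],
    [0.045,[0,0,-0.03],[0,0,0]],
    [0.045,[0,0,-0.03],[0,0,0]],
    [0.045,[0,0,0],[0,0,0]],
    [0.045,[0,0,0],[0,0,0]],
  ],
)

```text
time_s: 28.15
position: [0.4909, 0.2612, 0.4052]
tcp_rot: [-0.0, 1.0, 0.0, 0.0]
ft_force: [-0.7, -0.6, -0.5]
grip_width: 0.0512
finger_force: 62.4
```

servo_tool(
  series=[
    [0.045,[0.0182,0.025,0],[0,0,0]],
    [0.045,[0.0182,0.025,0],[0,0,0]],
    [0.045,[0.0182,0.025,0],[0,0,0]],
    [0.045,[0.0182,0.025,0],[0,0,0]],
    [0.045,[0.0182,0.025,0],[0,0,0]],
    [0.045,[0.0182,0.025,0],[0,0,0]],
    [0.045,[0.0182,0.025,0],[0,0,0]],
    [0.045,[0.0182,0.025,0],[0,0,0]],
    [0.045,[0.0182,0.025,0],[0,0,0]],
    [0.045,[0.0182,0.025,0],[0,0,0]],
    [0.045,[0,0,0],[0,0,0]],
    [0.045,[0,0,0],[0,0,0]],
  ],
)

```text
time_s: 29.35
position: [0.6731, 0.0109, 0.4019]
tcp_rot: [-0.001, 1.0, -0.0, -0.002]
ft_force: [-0.1, -0.1, 0.6]
grip_width: 0.0511
finger_force: 62.4
```

servo_tool(
  series=[
    [0.045,[0,0,0.015],[0,0,0]],
    [0.045,[0,0,0.015],[0,0,0]],
    [0.045,[0,0,0.015],[0,0,0]],
    [0.045,[0,0,0.015],[0,0,0]],
    [0.045,[0,0,0.015],[0,0,0]],
    [0.045,[0,0,0.007],[0,0,0]],
    [0.045,[0,0,0.004],[0,0,0]],
    [0.045,[0,0,0.002],[0,0,0]],
    [0.045,[0,0,0.001],[0,0,0]],
    [0.045,[0,0,0],[0,0,0]],
    [0.045,[0,0,0],[0,0,0]],
  ],
)

```text
time_s: 30.45
position: [0.6735, 0.0113, 0.3165]
tcp_rot: [0.0, 1.0, 0.0, 0.001]
ft_force: [-0.4, 0.0, 0.1]
grip_width: 0.0515
finger_force: 62.4
```

servo_tool(
  series=[
    [0.045,[0,0,0.001],[0,0,0]],
    [0.045,[0,0,0],[0,0,0]],
    [0.045,[0,0,0],[0,0,0]],
  ],
)

```text
time_s: 30.75
position: [0.6733, 0.0113, 0.3148]
tcp_rot: [0.0, 1.0, 0.0, 0.0]
ft_force: [0.3, 0.5, -0.7]
grip_width: 0.0512
finger_force: 62.4
```

servo_tool(
  series=[
    [0.045,[0,0,0.001],[0,0,0]],
    [0.045,[0,0,0.0005],[0,0,0]],
    [0.045,[0,0,0],[0,0,0]],
    [0.045,[0,0,0],[0,0,0]],
  ],
)

```text
time_s: 31.15
position: [0.6734, 0.0113, 0.3136]
tcp_rot: [0.0, 1.0, 0.0, 0.0]
ft_force: [-1.1, 1.6, 1.7]
grip_width: 0.051
finger_force: 62.7
```

Contact. Releasing, rising and drawing back clear of the view.

servo_tool(
  series=[
    [0.06,[0,0,0],[0,0,0]],
    [0.075,[0,0,0],[0,0,0]],
    [0.08,[0,0,0],[0,0,0]],
    [0.08,[0,0,0],[0,0,0]],
    [0.08,[0,0,0],[0,0,0]],
    [0.08,[0,0,-0.01],[0,0,0]],
    [0.08,[0,0,-0.02],[0,0,0]],
    [0.08,[0,0,-0.03],[0,0,0]],
    [0.08,[0,0,-0.03],[0,0,0]],
    [0.08,[0,0,-0.01],[0,0,0]],
    [0.08,[0,0,0],[0,0,0]],
  ],
)

```text
time_s: 32.25
position: [0.6736, 0.0113, 0.4163]
tcp_rot: [0.0, 1.0, 0.0, 0.003]
ft_force: [-0.3, -0.5, -0.1]
grip_width: 0.0798
finger_force: 0.0
```

servo_tool(
  series=[
    [0.08,[-0.025,0,0],[0,0,0]],
    [0.08,[-0.025,0,0],[0,0,0]],
    [0.08,[-0.025,0,0],[0,0,0]],
    [0.08,[-0.025,0,0],[0,0,0]],
    [0.08,[-0.025,0,0],[0,0,0]],
    [0.08,[-0.025,0,0],[0,0,0]],
    [0.08,[-0.025,0,0],[0,0,0]],
    [0.08,[-0.025,0,0],[0,0,0]],
    [0.08,[0,0,0],[0,0,0]],
    [0.08,[0,0,0],[0,0,0]],
  ],
)

```text
time_s: 33.25
position: [0.4729, 0.0113, 0.4119]
tcp_rot: [-0.0, 1.0, 0.0, -0.001]
ft_force: [0.9, -0.3, -0.2]
grip_width: 0.0803
finger_force: 0.0
```

```bash
python3 - <<'E'
from rig import bot
from h import *
for n in("scene","top"):
    c=bot.camera(n);np.savez(f"{n}0.npz",**c)
    if n=="scene":cv2.imwrite("pics/s4.png",c["img"])
print(bot.get_state()["position"])
E
python3 m.py | grep -v floor
```

```text
[0.47376797 0.0111611  0.412523  ]
== scene
blue [351, 100, 48, 60, 1797] ztop 0.197 mean [0.607 0.241 0.195] circ 0.606 0.243 0.027
pink [354, 156, 31, 27, 643] ztop 0.187 mean [0.668 0.129 0.185] circ 0.667 0.13 0.026
green [286, 200, 53, 71, 2119] ztop 0.177 mean [0.672 0.011 0.176] circ 0.671 0.011 0.026
yellow [151, 270, 53, 51, 1608] ztop 0.192 mean [ 0.618 -0.237  0.19 ] circ 0.617 -0.237 0.027
== top
blue [107, 94, 46, 44, 1405] ztop 0.198 mean [0.608 0.24  0.196] circ 0.609 0.24 0.026
pink [172, 64, 39, 53, 1354] ztop 0.188 mean [0.67  0.128 0.186] circ 0.67 0.128 0.026
green [231, 66, 38, 49, 1348] ztop 0.179 mean [0.673 0.01  0.176] circ 0.673 0.01 0.026
yellow [354, 96, 47, 44, 1369] ztop 0.194 mean [ 0.619 -0.238  0.191] circ 0.621 -0.239 0.026
yellow [16, 289, 37, 57, 557] ztop 0.041 mean [0.206 0.442 0.038] circ 0.204 0.443 0.06
```

View pics/s4.png

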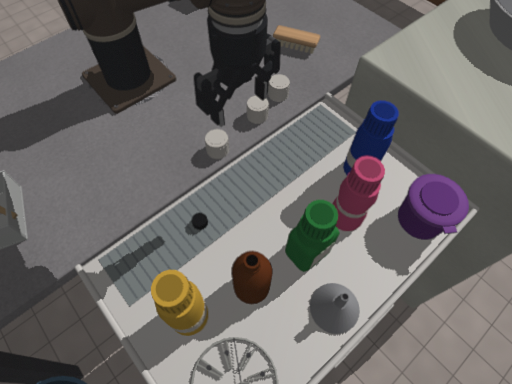

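All four caps are seated at the right heights, at (382,115), (368,170), (320,215) and (173,288). The amber bottle at (252,278) and the black cap at (200,220) have not moved.

```bash
python3 -c "
from rig import bot
print(bot.close_job())"
```

```text
the job is handed in; nothing more can be done
None
```

The blue, pink, green and yellow caps are seated on their matching bottles, which stand upright where they were; the amber bottle and its black cap were not moved, and the job was handed in at about 33 s of the 99 s allowed.

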